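# Clamp the casting tray in the gel caster and set the knob to its mark

## Task

Get the gel caster ready for pouring: turn its knob anticlockwise to draw the gate back, lay the clear casting tray flat in the bed with its two open ends facing the end wall and the gate, then turn the knob clockwise until its pointer stands at the long index line so that the gate seals the tray. Do not overtighten it against the tray, and leave the other things on the worktop where they are.

Things in the scene. Friction and masses are not known exactly. Their poses are not given: they have to be found in the camera images.
- caster: Grey gel caster, 222 x 150 mm, fixed. Origin: centre of its underside; x along its length, z up. Flat bed 18 mm up. At x = -86 mm the rubber face of the fixed end wall (36 mm high, 124 wide); at +x the head block (72 x 104 mm, top 60 mm up) with dial and knob (axis at x = 68 mm); the gate slides between. Low side guides, 5 mm high, inner faces at y = -51 and +51 mm, x -73 to -23 mm.
- bed_center (a point): Point on the bed surface at the middle of the place where the tray belongs (caster local x = -46 mm, y = 0, z = 18 mm), axes parallel to the caster's. The clamped tray's underside centre lies here.
- gate_face (a point): Middle of the lower edge of the gate's soft rubber face, at bed level, looking to the caster's -x. It moves with the gate, 14 mm towards -x for each radian of the knob. The gate is 118 mm wide and 37 mm high above the bed; the face can yield 6 mm under pressure (1.5 N per mm).
- caster_knob (a joint): Knob angle in rad, growing clockwise from above: 0 = gate fully open (98 mm between gate face and end wall), 1.45 = pointer on the long index line (77.5 mm if empty; the face yields 2.5 mm against the 80 mm tray), 2.15 = stop. It starts past the line, the gate too far in for the tray. It stays where it is left (friction 0.12 N m).
- knob_grip (a point): On the vertical knob axis, 90 mm above the worktop. The black knob has a 60 mm round skirt (top 68.5 mm above the worktop) and on it an upright grip bar 15 mm thick, 51 mm long, top 97 mm above the worktop. Local x runs along the bar to its pointed end (white line), z up; pinch the bar across its flat sides (local y).
- knob_pointer (a point): Rim of the knob skirt at the pointed end of the bar, 30 mm from the knob axis; a white line shows it.
- index_mark (a point): Inner end of the long, thick black index line on the dial plate, 33 mm from the knob axis on the side of the caster's local -y. The other graduation lines are short and thin.
- tray: Clear casting tray, 80 (x) x 90 (y) x 26 mm high, about 90 g, loose. Origin: centre of its underside; z up. Floor 4 mm thick; two upright side walls, 4 mm thick and 26 mm high, run along x at y = -43 and +43 mm (grip one at its middle from above); the ends at x = -40 and +40 mm are open.
- agar_bottle: White bottle with blue cap, 58 mm in diameter, 110 mm high; origin under its centre. Bystander.
- beaker: Small clear beaker, 55 mm in diameter, 70 mm high; origin under its centre. Bystander.
- timer: Small white timer with three buttons, 60 x 64 x 20 mm; origin under its centre. Bystander.

How it is judged:
On the way, in this order (a step that is already met when the one before it is completed fails the run):
1. the knob has been turned back so far that the gate leaves room for the tray (knob below 1.2 rad) (value of joint caster_knob below 1.2 rad), for 0.1 s.
2. the tray lies flat on the bed between the end wall and the gate (z of tray in the frame of bed_center between -0.003 and 0.003 m and angle between tray's own z axis and vertical below 0.05 rad and horizontal distance between tray and bed_center below 0.03 m), for 0.2 s.
At the end, for the whole second after the job is handed in: Knob pointer within 0.1 rad of the long index line (1.35 to 1.55). Tray at rest, flat on the bed (tilt below 0.03 rad), square within 0.05 rad, its underside centre within 3 mm of the bed centre along the caster and in height, 10 mm across (value of joint caster_knob between 1.35 and 1.55 rad and x of tray in the frame of bed_center between -0.003 and 0.003 m and y of tray in the frame of bed_center between -0.01 and 0.01 m and z of tray in the frame of bed_center between -0.003 and 0.003 m and angle between the x axis of tray and the x axis of caster, either way round below 0.05 rad and angle between tray's own z axis and vertical below 0.03 rad and linear speed of tray below 0.01 m/s); the robot touches nothing.
It fails at once if the gate presses the tray with more than 25 N (overtightened) (contact force between caster_gate and tray above 25 N).
It fails at once if the bottle is moved more than 30 mm (distance of agar_bottle from where it was at the start of the episode above 0.03 m).
It fails at once if the beaker is moved more than 30 mm (distance of beaker from where it was at the start of the episode above 0.03 m).
It fails at once if the timer is moved more than 30 mm (distance of timer from where it was at the start of the episode above 0.03 m).
It also fails if it takes over 54 s, if anything falls off the work surface, if the arm or the gripper's body presses on something with over 40 N, if the wrist force passes 120 N, or if a joint passes its speed limit or range.

## Robot

A 6-joint arm with a two-finger parallel gripper is mounted at the origin on a cart in front of the work surface, level with it; the furniture and walls round the work are solid. World frame = base frame: x ahead of the robot, y to its left, z up, the work surface at z = 0. Lengths are in m, angles in rad, forces in N, time in s.
With the tool pointing down it reaches from about 0.375 to 0.925 m from the base axis. Payload 5.7 kg.
Tool frame: the origin (TCP) lies midway between the tips of the shut fingers; the grasp point (between the pads) lies 19 mm behind it; z points along the fingers, y is the line along which they close (so a half turn about z gives the same grasp; the last joint's range is limited). The gripper opens to 88 mm and grips with 3 to 60 N. Pads are 20 mm wide; open, the fingers measure 115 mm over their backs; the gripper's body (75 mm by 178 mm) begins 61 mm behind the grasp point.
Start: joints at [1.172, 0.359, 1.51, -0, 1.272, -0.115], TCP at [0.168, 0.576, 0.223] pointing down, gripper open.
Joint ranges: [-2.97, 2.97], [-1.01, 2.36], [0.21, 2.38], [-0.96, 4.11], [0.2, 2.71], [-2.98, 2.98]. Speed limits (rad/s): [2.39, 2.39, 3.14, 3.14, 3.14, 3.14].

## Interface

Orientations are given as a unit quaternion [x, y, z, w].
In Python, from bench import move_ptp, servo_line, goto_joints, move_gripper, sleep, inverse_kinematics, capture, PlanningError, close_job, spot_in, silhouettes, current_clock, current_joint_pos, current_qvel, current_joint_torque, current_position, current_orientation, current_force, current_torque, current_finger_gap, current_grip_force gives the robot as it stands. Calls block until the motion is done:
- move_ptp(position, orientation): joint-space move of the TCP to a pose.
- servo_line(position, orientation=None, rate=0.15, contact_N=None): straight line of the TCP; orientation=None keeps the orientation; rate is the mean speed in m/s. With contact_N (N) it stops when the force on the tool has changed by that much, and returns True; else False.
- goto_joints(angles): joint-space move.
- move_gripper(opening): finger opening in m; the grip force is fixed at half the most; returns when the fingers have stopped.
- sleep(seconds).
- inverse_kinematics(position, orientation): joint angles nearest the present ones, or None.
- capture(name): name is "side" or "top" or "wrist"; returns a dict with "image" (420x560x3 uint8, blue, green, red), "range_z" (420x560 float32, m along the optical axis (not along the pixel's ray), 0 where there is no reading), "intrinsics" (3x3 intrinsics, pixels), "k1" (the pictures are not rectified: a ray, as slopes to the right and down, at radius r is drawn at 1 + k1 r^2 times it, then the intrinsics apply), "R" (3x3) and "t" (3): a world point X has camera coordinates R X + t. Camera axes: x right, y down, z forward; pixel columns grow to the right and rows downward; lengths in m; the calibration is good to about 2 mm. A picture is of the moment at which its call begins.
A pose or a line that the arm cannot do raises PlanningError and nothing moves.
- close_job(): hands the job in; it is judged then, once.
Trained networks look in the newest picture that a camera, given by its name, has taken for a name from the list of things; names that differ only in an ending like _2 or _b are one class to them, and where a whole thing is asked for, a point or a joint stands for the part that bears it (a point fixed in the world has none). Each returns a list of dicts, best first, with "conf" (0 to 1); they miss things now and then, are a little off and sometimes report something else, mostly with a low value. They report only what shows in the picture. A call takes as long as a camera call.
- spot_in(camera, query): "xy" ([column, row] in pixels, amid what is visible of it).
- silhouettes(camera, query): "region" (420x560 bool, what is visible of it) and "xy" ([column, row] in pixels, amid what is visible of it).
Readings, each from a call of its own:
- current_clock(): time.
- current_joint_pos(): joint angles.
- current_qvel(): joint speeds.
- current_joint_torque(): joint torques, N m.
- current_position(): TCP position.
- current_orientation(): TCP orientation.
- current_force(): force on the tool from outside, world axes, zero at the start.
- current_torque(): the same for the moment, N m.
- current_finger_gap(): finger opening in m.
- current_grip_force(): force on a finger pad.
Only numpy, scipy, OpenCV 4.12 (cv2) and the standard library are available. Lean on these libraries where they do the work, as an engineer would, in place of code of your own. Each camera call takes 0.05 s, during which the arm holds its last target. There are 200 camera calls.

## Working session

There is one attempt and no reset: what is moved stays moved. The work goes in short steps, each a Python script; the robot and the scene stay as the last script left them, time stands still between calls to the robot, and variables do not carry over. Pictures are saved under pics/ and viewed, at most 10 in all, crops included, and the job is handed in when it is done.

```bash
mkdir -p pics
cat > h.py <<'E'
import numpy as np, cv2
from bench import *
from scipy.spatial.transform import Rotation as Ro
def rays(c,uv):
    K=c["intrinsics"]; uv=np.atleast_2d(uv).astype(float)
    d=np.array([(uv[:,0]-K[0,2])/K[0,0],(uv[:,1]-K[1,2])/K[1,1]]).T; s=d.copy()
    for _ in range(8): s=d/(1+c["k1"]*(s**2).sum(1,keepdims=True))
    return np.c_[s,np.ones(len(s))]
def atz(c,uv,z):
    "world points of pixels on the plane Z=z"
    r=rays(c,uv)@c["R"]; o=-c["R"].T@c["t"]
    return o+r*((z-o[2])/r[:,2])[:,None]
def cloud(c,mask):
    v,u=np.nonzero(mask&(c["range_z"]>0))
    return (rays(c,np.c_[u,v])*c["range_z"][v,u][:,None]-c["t"])@c["R"]
def down(yaw): # tool z down, tool y axis at heading yaw+90deg
    return (Ro.from_euler('z',yaw)*Ro.from_euler('x',np.pi)).as_quat()
def proj(c,X):
    p=np.atleast_2d(X)@c["R"].T+c["t"]; s=p[:,:2]/p[:,2:]; s=s*(1+c["k1"]*(s**2).sum(1,keepdims=True))
    K=c["intrinsics"]; return s*[K[0,0],K[1,1]]+[K[0,2],K[1,2]]
E
python3 - <<'E'
from h import *
for n in("top","side"):
    c=capture(n); cv2.imwrite(f"pics/{n}1.png",c["image"])
    print(n,"cam",(-c["R"].T@c["t"]).round(3))
    for q in("caster","tray","caster_knob","knob_pointer","index_mark","gate_face","agar_bottle","beaker","timer"):
        for s in silhouettes(n,q)[:2]:
            P=cloud(c,s["region"])
            print(q,round(s["conf"],2),np.round(s["xy"]),s["region"].sum(),np.round(np.median(P,0),3) if len(P) else None,np.round(np.percentile(P,[2,98],axis=0),3).tolist() if len(P) else None)
        if "_" in q: print(' spot',[(np.round(s["xy"],1),round(s["conf"],2)) for s in spot_in(n,q)[:2]])
print(current_orientation(),down(0))
E
```

```text
top cam [0.339 0.054 1.252]
caster 0.76 [329. 199.] 4050 [ 0.555 -0.111  0.023] [[0.488, -0.215, 0.015], [0.632, -0.008, 0.095]]
caster 0.3 [158. 241.] 508 [0.421 0.368 0.018] [[0.39, 0.338, 0.008], [0.451, 0.399, 0.025]]
tray 0.63 [206. 207.] 948 [0.526 0.24  0.012] [[0.476, 0.195, 0.003], [0.574, 0.284, 0.029]]
caster_knob 0.6 [362. 196.] 359 [ 0.557 -0.178  0.071] [[0.533, -0.208, 0.065], [0.584, -0.156, 0.102]]
 spot [(array([360.1, 197.7]), 0.92)]
knob_pointer 0.77 [359. 199.] 376 [ 0.557 -0.179  0.071] [[0.531, -0.208, 0.064], [0.584, -0.156, 0.101]]
 spot [(array([356. , 197.8]), 0.88)]
index_mark 0.81 [332. 201.] 4086 [ 0.553 -0.114  0.023] [[0.487, -0.216, 0.014], [0.631, -0.009, 0.095]]
 spot [(array([333.5, 199.9]), 0.73)]
gate_face 0.5 [329. 201.] 133 [ 0.555 -0.103  0.05 ] [[0.507, -0.109, 0.025], [0.611, -0.1, 0.057]]
gate_face 0.37 [334. 199.] 4075 [ 0.554 -0.111  0.023] [[0.488, -0.215, 0.015], [0.632, -0.008, 0.095]]
 spot [(array([328.5, 201.1]), 0.48), (array([360.5, 196.3]), 0.26)]
agar_bottle 0.67 [206. 143.] 512 [0.694 0.244 0.085] [[0.677, 0.219, 0.001], [0.725
[... 796 characters left out ...]
], [0.586, -0.16, 0.1]]
 spot [(array([223.7, 267.5]), 0.76)]
index_mark 0.87 [245. 256.] 4073 [ 0.573 -0.122  0.024] [[0.49, -0.224, 0.014], [0.634, -0.02, 0.095]]
 spot [(array([243.2, 256.3]), 0.63), (array([310.3, 172.8]), 0.45)]
 spot [(array([255.9, 258. ]), 0.63)]
agar_bottle 0.34 [244. 258.] 4013 [ 0.573 -0.123  0.024] [[0.491, -0.224, 0.014], [0.634, -0.021, 0.095]]
 spot []
beaker 0.81 [152. 265.] 493 [ 0.389 -0.296  0.038] [[0.373, -0.322, 0.002], [0.425, -0.273, 0.072]]
timer 0.76 [314. 130.] 309 [0.425 0.362 0.016] [[0.393, 0.332, 0.001], [0.452, 0.397, 0.023]]
[ 1.41418011e-01  9.89949970e-01 -5.34158877e-05 -1.24873219e-05] [1.000000e+00 0.000000e+00 0.000000e+00 6.123234e-17]
```

Run:
```python
from h import *
a=cv2.imread("pics/top1.png"); cv2.imwrite("pics/top1c.png",cv2.resize(a[120:280,140:420],(800,457),interpolation=cv2.INTER_CUBIC))
# fly the wrist camera above the caster
p=[0.555,-0.13,0.36]
for y in (-1.57,0,1.57,3.14):
    q=inverse_kinematics(p,down(y)); print(y,None if q is None else np.round(q,2))
move_ptp(p,down(0)if inverse_kinematics(p,down(0)) is not None else down(1.57))
c=capture("wrist"); cv2.imwrite("pics/w1.png",c["image"]); print((-c["R"].T@c["t"]).round(3),c["R"].round(2),current_clock())
for q in("caster","caster_knob","knob_pointer","index_mark","gate_face"):
    print(q,[(np.round(s["xy"],1),round(s["conf"],2)) for s in spot_in("wrist",q)[:2]])
```

```text
-1.57 [-0.35  0.22  1.37 -0.    1.55  2.79]
0 [-0.35  0.22  1.37 -0.    1.55  1.22]
1.57 [-0.35  0.22  1.37  0.    1.55 -0.35]
3.14 [-0.35  0.22  1.37  0.    1.55 -1.92]
[ 0.624 -0.129  0.522] [[ 0.   -1.   -0.  ]
 [-0.97 -0.    0.26]
 [-0.26  0.   -0.97]] 4.425
caster [(array([266.3, 161.1]), 0.59)]
caster_knob [(array([321.4, 173.4]), 0.66)]
knob_pointer [(array([317.9, 170.3]), 0.56)]
index_mark [(array([267.1, 164.6]), 0.62)]
gate_face [(array([260.4, 170.3]), 0.79)]
```

View pics/top1c.png

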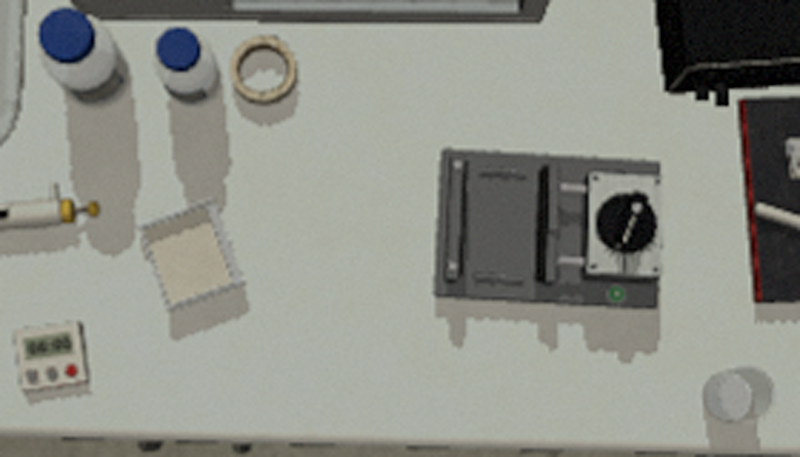

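View pics/w1.png

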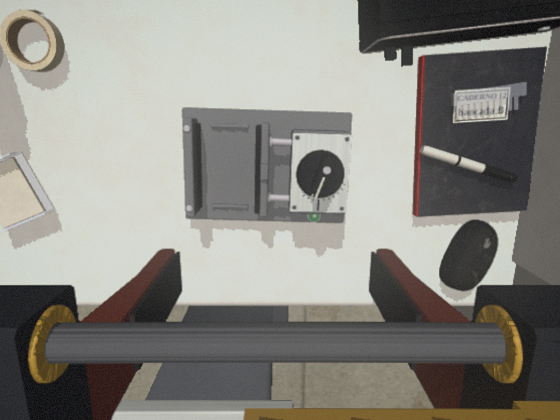

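```bash
cat >> h.py <<'E'
def knob(c,mask):
    P=cloud(c,mask); B=P[(P[:,2]>0.088)&(P[:,2]<0.105)]
    m=B[:,:2].mean(0); e=np.linalg.svd(B[:,:2]-m,full_matrices=False)[2][0]
    h=(cv2.minAreaRect(B[:,:2].astype(np.float32)))
    if e[0]>0:e=-e
    return h,m,np.arctan2(e[1],e[0]),len(B)
def castr(c):
    s=silhouettes("wrist","caster")[0]
    v,u=np.nonzero(s["region"]); W=atz(c,np.c_[u,v],0.018)
    P=cloud(c,s["region"]); P=P[(P[:,2]>0.010)&(P[:,2]<0.022)]
    return s,cv2.minAreaRect(P[:,:2].astype(np.float32)),np.percentile(P[:,2],[10,50,90]).round(4)
E
python3 - <<'E'
from h import *
servo_line([0.53,-0.12,0.19],down(0),rate=0.2)
c=capture("wrist"); cv2.imwrite("pics/w2.png",c["image"]); np.savez("w2.npz",**{k:v for k,v in c.items()})
s,r,z=castr(c); print("caster",s["conf"],s["region"].sum(),r,z)
for q in("caster_knob","knob_pointer"):
    k=silhouettes("wrist",q)[0]; print(q,k["conf"],k["region"].sum(),knob(c,k["region"]))
print(knob(c,s["region"]))
print("gate",[(x["conf"],x["region"].sum(),np.percentile(cloud(c,x["region"]),[3,50,97],axis=0).round(4).tolist()) for x in silhouettes("wrist","gate_face")[:1]])
E
```

```text
caster 0.93 43138 ((0.5592545866966248, -0.115962915122509), (0.22168733179569244, 0.14996111392974854), 88.30554962158203) [0.0172 0.0182 0.0192]
caster_knob 0.64 4622 (((0.5582287907600403, -0.18418017029762268), (0.01576850190758705, 0.05018644034862518), 69.78636932373047), array([ 0.56052091, -0.1836978 ]), np.float64(2.788028547140417), 1587)
knob_pointer 0.73 4585 (((0.5583144426345825, -0.18421168625354767), (0.01576850190758705, 0.050003960728645325), 69.78636932373047), array([ 0.56050151, -0.18367653]), np.float64(2.7897132988107938), 1583)
(((0.5582229495048523, -0.18417800962924957), (0.01576850190758705, 0.050198882818222046), 69.78636932373047), array([ 0.56050444, -0.18369317]), np.float64(2.7882551366626487), 1588)
gate [(0.94, np.int64(1237), [[0.5083, -0.1106, 0.0481], [0.5619, -0.1066, 0.0506], [0.6125, -0.1022, 0.0526]])]
```

View pics/w2.png

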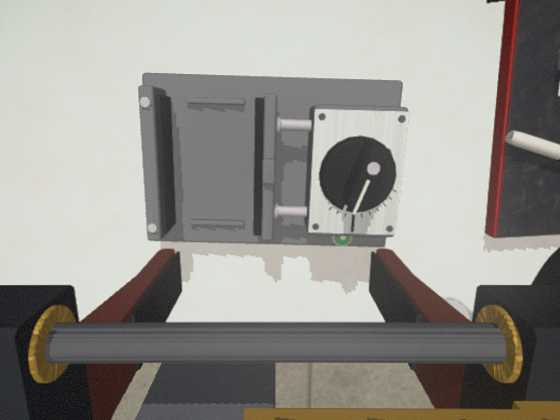

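The picture shows the knob at (358,175), its pointer tip at (355,215) past the line at (352,222), with the gate at column 268. The caster rectangle measures 222x150 mm with its heading at -91.7°. The knob axis is near (0.558,-0.184) and the knob reads about 1.77 rad.

Run:
```python
from h import *
k=np.array([0.5577,-0.1840]); yaw=2.789-np.pi
t=current_clock()
move_ptp([*k,0.13],down(yaw)); servo_line([*k,0.0745],down(yaw),rate=0.12)
print(current_force().round(1))
move_gripper(0.0); print("gap",current_finger_gap(),current_grip_force())
q=np.array(current_joint_pos()); q[5]+=1.5; print(q.round(2))
goto_joints(q); print(current_torque().round(2),current_force().round(1),current_joint_pos()[5]) if False else None
```

```text
[-0.7 -0.6 -0.7]
gap 0.014829118676728821 29.999493062496185
[-0.44  0.51  1.69 -0.    0.95  2.99]Traceback (most recent call last):
  File "<stdin>", line 8, in <module>
bench.PlanningError: the arm cannot take that pose within its joint ranges
```

Run:
```python
from h import *
q=np.array(current_joint_pos()); q[5]-=1.5
goto_joints(q); print(current_clock(),current_torque().round(2),current_force().round(1),current_finger_gap(),current_joint_pos()[5])
p=current_position(); move_gripper(0.06); servo_line([p[0],p[1],0.13],rate=0.2)
move_ptp([0.49,0.215,0.19],down(0))
c=capture("wrist"); cv2.imwrite("pics/w3.png",c["image"]); np.savez("w3.npz",**c)
s=silhouettes("wrist","tray")[0]; np.save("m3.npy",s["region"])
P=cloud(c,s["region"]); print(s["conf"],s["xy"],len(P),np.percentile(P[:,2],[2,20,50,80,98]).round(4))
for lo,hi in((0,.01),(0.02,0.03)):
    B=P[(P[:,2]>lo)&(P[:,2]<hi)]; print(lo,len(B),cv2.minAreaRect(B[:,:2].astype(np.float32)))
c=capture("top"); print(knob(c,silhouettes("top","caster_knob")[0]["region"]),current_clock())
```

```text
9.45 [0.03 0.22 0.04] [-0.3  0.7  0.4] 0.014740301827006298 -0.011989839823336656
0.84 [249.6, 156.3] 9048 [0.0033 0.0096 0.0106 0.0115 0.0266]
0 2635 ((0.5185577273368835, 0.23713050782680511), (0.0923897847533226, 0.08195286989212036), 22.12353515625)
0.02 840 ((0.5226964950561523, 0.23817163705825806), (0.09017875790596008, 0.07878199219703674), 22.35615348815918)
(((0.5586447715759277, -0.18162605166435242), (0.0505933053791523, 0.016507510095834732), 67.28125762939453), array([ 0.55834542, -0.18019808]), np.float64(-1.991584080226005), 110) 12.55
```

View pics/w3.png

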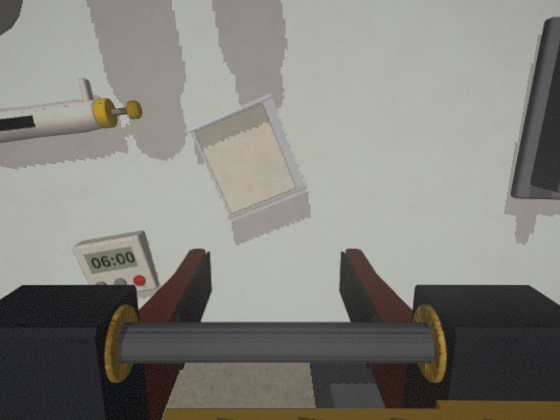

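Run:
```python
from h import *
c=dict(np.load("w3.npz")); P=cloud(c,np.load("m3.npy"))
a=np.radians(22.3); m=np.array([0.5227,0.2382]); d=P[:,:2]-m
u=d@[np.cos(a),np.sin(a)]; w=d@[-np.sin(a),np.cos(a)]
H=lambda z0,z1,x:np.histogram(x[(P[:,2]>z0)&(P[:,2]<z1)],np.arange(-.05,.051,.01))[0]
print("hi u",H(.02,.03,u),"hi w",H(.02,.03,w));print("lo u",H(-.01,.0085,u),"lo w",H(-.01,.0085,w)); print("mid u",H(.0085,.013,u),"mid w",H(.0085,.013,w))
im=c["image"][80:240,170:330]; cv2.imwrite("pics/w3c.png",cv2.resize(im,(600,600),interpolation=cv2.INTER_CUBIC))
```

```text
hi u [430   0   0   0   0   0   0   0   0 410] hi w [  0 105 115 111 103 103 108 104  91   0]
lo u [ 57 135 140 145 157 159 163 160 159  78] lo w [   5 1003   32   16   15   13   13   12  229   23]
mid u [122 740 751 776 792 816 831 854 867 125] mid w [   0   11 1026 1024 1015  997 1001 1000  600    0]
```

View pics/w3c.png

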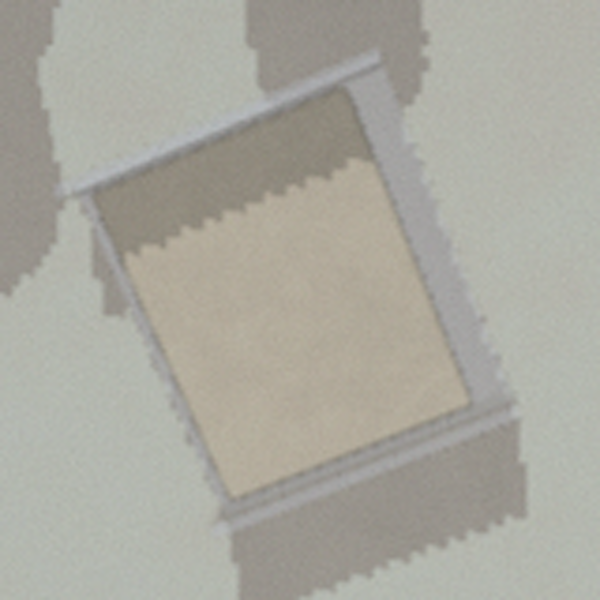

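The walls are the near and far edges (bottom and top in the crop) at u = ±43 mm, with a gel slab inside up to about 10.5 mm. I'll grip the near wall with the tips kept above the slab.

Run:
```python
from h import *
a=np.radians(22.3); m=np.array([0.5227,0.2382]); g=m-0.043*np.array([np.cos(a),np.sin(a)])
o=down(a+np.pi/2)
move_ptp([*g,0.08],o); move_gripper(0.04)
print("contact",servo_line([*g,0.0135],o,rate=0.1,contact_N=6),current_position().round(4))
move_gripper(0.0); print("gap",current_finger_gap(),current_grip_force())
servo_line([*g,0.13],rate=0.12); print(current_finger_gap(),current_force().round(2))
C=np.array([0.5593,-0.1160]); R=Ro.from_euler('z',-91.7,degrees=True).as_matrix()[:2,:2]
t=C+R@[-0.0405,-0.043]; o2=down(np.radians(88.3))
move_ptp([*t,0.13],o2)
c=capture("side"); cv2.imwrite("pics/s2.png",cv2.resize(c["image"][150:350,130:400],(800,592),interpolation=cv2.INTER_CUBIC))
s=silhouettes("side","tray")[0]; P=cloud(c,s["region"]); print(s["conf"],np.percentile(P,[3,50,97],axis=0).round(3).tolist()); print(t,current_clock())
```

```text
contact False [0.4832 0.222  0.0138]
gap 0.0028706135513315583 30.000490844249725
0.002971009469928237 [-0.75 -0.22 -0.74]
0.72 [[0.519, -0.114, 0.116], [0.573, -0.087, 0.127], [0.607, -0.039, 0.143]]
[ 0.51752041 -0.07424218] 18.625
```

View pics/s2.png

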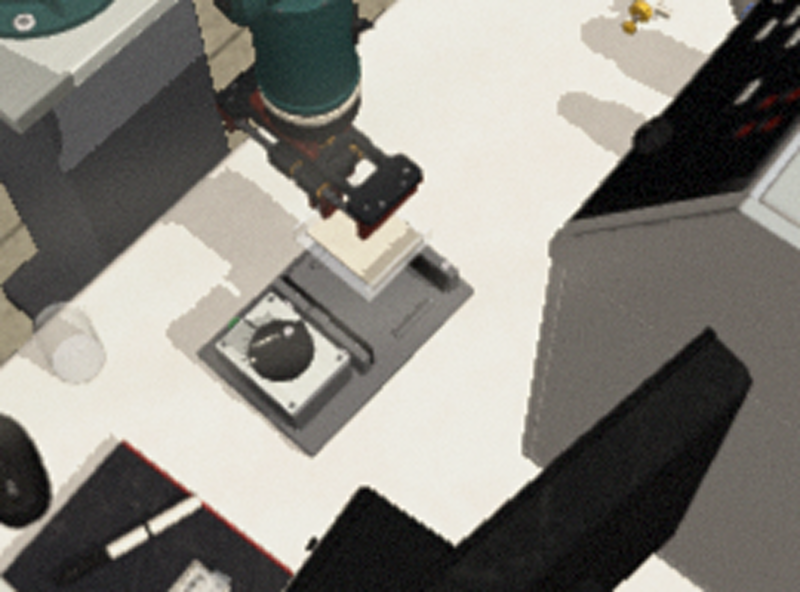

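The picture shows the tray held level above the bed at about (370,255), between the end wall and the gate. I'll lower it, release it and check.

Run:
```python
from h import *
x,y,_=current_position()
servo_line([x,y,0.050],rate=0.12); print("contact",servo_line([x,y,0.0305],rate=0.04,contact_N=3),current_position().round(4),current_force().round(1))
move_gripper(0.03); servo_line([x,y,0.13],rate=0.2)
servo_line([0.52,-0.11,0.19],down(0),rate=0.25)
c=capture("wrist"); cv2.imwrite("pics/w4.png",c["image"])
s=silhouettes("wrist","tray")[0]; P=cloud(c,s["region"]); B=P[(P[:,2]>.038)&(P[:,2]<.048)]
r=cv2.minAreaRect(B[:,:2].astype(np.float32)); 
C=np.array([0.5593,-0.1160]); R=Ro.from_euler('z',-91.7,degrees=True).as_matrix()[:2,:2]
print(s["conf"],r,"local",R.T@(np.array(r[0])-C),np.percentile(P[:,2],[5,50,95]))
k=silhouettes("wrist","caster_knob")[0]; print(k["conf"],knob(c,k["region"]),current_clock())
```

```text
contact True [ 0.5175 -0.0729  0.0314] [-0.1 -0.2  4. ]
0.75 ((0.5605040788650513, -0.07329289615154266), (0.07959987223148346, 0.09008640795946121), 88.37693786621094) local [-4.27240272e-02 -6.34104650e-05] [0.02185002 0.02860839 0.04390248]
0.8 (((0.5580442547798157, -0.18281018733978271), (0.04999281093478203, 0.015276097692549229), 65.48401641845703), array([ 0.55895096, -0.1805461 ]), np.float64(-1.996567220384179), 1546) 23.0167
```

View pics/w4.png

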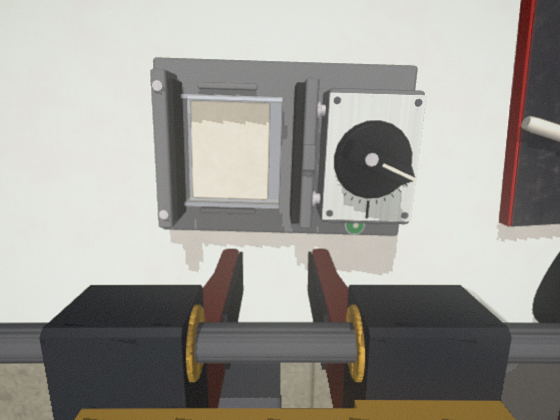

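The picture shows the tray square in the bed at (235,150), and the pointer at (413,178) on the right side. The knob reads 0.277 rad, so I'll turn it clockwise by 1.173.

Run:
```python
from h import *
k=np.array([0.5577,-0.1838]); yaw=np.radians(65.5)
move_gripper(0.06); move_ptp([*k,0.13],down(yaw)); servo_line([*k,0.0745],down(yaw),rate=0.12)
move_gripper(0.0); print("gap",current_finger_gap())
q0=np.array(current_joint_pos())
for f in(0.7,1.0):
    q=q0.copy(); q[5]+=1.173*f; goto_joints(q); print(current_joint_pos()[5]-q0[5],current_torque().round(2))
p=current_position(); move_gripper(0.06); servo_line([p[0],p[1],0.13],rate=0.2)
servo_line([0.52,-0.11,0.19],down(0),rate=0.25)
c=capture("wrist"); cv2.imwrite("pics/w5.png",c["image"])
s=silhouettes("wrist","tray")[0]; P=cloud(c,s["region"]); B=P[(P[:,2]>.038)&(P[:,2]<.048)]
r=cv2.minAreaRect(B[:,:2].astype(np.float32)); 
C=np.array([0.5593,-0.1160]); R=Ro.from_euler('z',-91.7,degrees=True).as_matrix()[:2,:2]
print(s["conf"],r,"local",R.T@(np.array(r[0])-C))
k=silhouettes("wrist","caster_knob")[0]; h=knob(c,k["region"]); print(k["conf"],h,current_clock())
```

```text
gap 0.015032433806719227
0.81938707759896 [-0.29  0.05 -0.07]
1.1688459745453843 [-0.43  0.03 -0.1 ]
0.68 ((0.5606092810630798, -0.06977354735136032), (0.08065241575241089, 0.09009279310703278), 88.35124969482422) local [-4.62449480e-02 -6.26604312e-05]
0.63 (((0.5585814118385315, -0.18376486003398895), (0.015564262866973877, 0.04954797402024269), 88.11221313476562), array([ 0.56058361, -0.18268261]), np.float64(3.1234831127296485), 1669) 29.3917
```

View pics/w5.png

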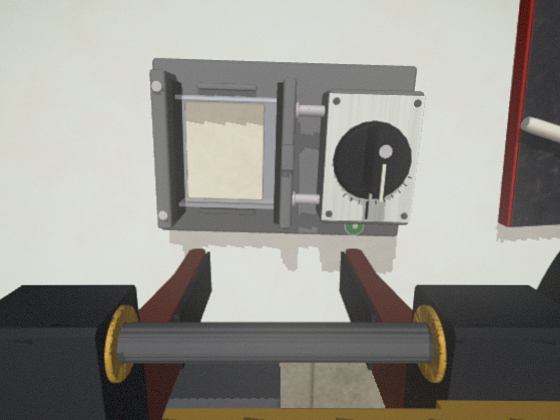

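Run:
```python
from h import *
c=capture("wrist"); k=np.array([0.5575,-0.1839])
for n,r,z,h in(("axis top",0,.097,178.3),("bar end top",.0255,.097,178.3),("if 1.35",.0255,.097,178.3+5.73),("if 1.25",.0255,.097,178.3+11.5),("index in",.033,.061,178.3),("index out",.042,.061,178.3)):
    h=np.radians(h); print(n,proj(c,[k[0]+r*np.cos(h),k[1]+r*np.sin(h),z]).round(1))
v=c["image"]; cv2.imwrite("pics/w5c.png",cv2.resize(v[80:235,315:430],(594,600 if 0 else 800)[:2] if 0 else (445,600),interpolation=cv2.INTER_CUBIC))
```

```text
axis top [[383.5 165.3]]
bar end top [[379.7 202.1]]
if 1.35 [[383.4 202. ]]
if 1.25 [[387.1 201.5]]
index in [[366.5 201.3]]
index out [[365.4 212.3]]
```

View pics/w5c.png

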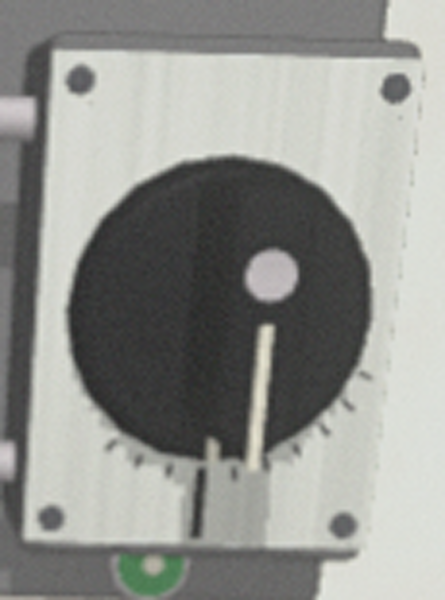

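The skirt's white mark at (212,450) in the crop runs straight on into the thick index line at (200,505). The bar top only looks offset because of parallax. The tray sits at local x = -46.2 mm, y ≈ 0, and is square, so I'm handing the job in.

```bash
python3 -c "
from bench import *
print(close_job(),current_clock())"
```

```text
the job is handed in; nothing more can be done
the job is handed in; nothing more can be done
```

The job is handed in, though no verdict came back: at the last look the tray lay flat and square in the bed within about 1 mm, the knob pointer was on the long index line (about 1.45 rad), and the arm was clear of everything at about 29 s of the 54 s allowed.

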